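Load the empty lane of the label-box magazine and shut its gate

ROBOT

A 6-joint arm with a two-finger parallel gripper is mounted at the origin on a cart in front of the work surface, level with it; the furniture and walls round the work are solid. World frame = base frame: x ahead of the robot, y to its left, z up, the work surface at z = 0. Lengths are in m, angles in rad, forces in N, time in s.
With the tool pointing down it reaches from about 0.375 to 0.9 m from the base axis. Payload 3.1 kg.
Tool frame: the origin (TCP) lies at the very end of the fingers, on their centre line; the grasp point (between the pads) lies 19 mm behind it (manip.grasp_offset is the distance from the TCP to the grasp point, in m); y points along the fingers, z is the direction in which the jaws open and shut, and the axes are right-handed (so a half turn about y gives the same grasp; the last joint's range is limited). The gripper opens to 85 mm and grips with 20 to 120 N. Pads are 22 mm wide; open, the fingers measure 114 mm over their backs; the gripper's body (76 mm by 85 mm) begins 54 mm behind the grasp point. The pads swing forward as they close: fully open they stand 13 mm farther back than shut.
Start: joints at [-1.288, 0.527, 1.433, -0, 1.181, -0.178], TCP at [0.278, -0.559, 0.231] pointing down, gripper open.
Joint ranges: [-3.08, 3.08], [-0.75, 2.2], [0.22, 2.44], [-1.43, 4.57], [0, 2.65], [-2.85, 2.85]. Speed limits (rad/s): [2.79, 2.79, 3.14, 3.14, 3.14, 3.14].

INTERFACE

Orientations are given as a unit quaternion [x, y, z, w].
In Python, from station import manip gives the robot as it stands.
- The arm moves only by the tool apply_moves, never from a script. Its argument "motion" is a list of rows, each a list of 5 numbers: the finger opening in mm, from 0 to 85.4, then the shift along the tool's x, y, z in units of 30 mm (1.0 is 30 mm), then the turn about the tool's y in units of 10 degrees (1.0 is 10 degrees). In form: [[fingers, x, y, z, twist], ...]. A call has 1 to 12 rows; each row is the pose to reach, as a shift and turn from the pose commanded when the call began, along the tool's axes at that moment; what a row does not reach only later rows make up. A row lasts 1/8 s, in which the tool goes at most 62.5 mm and 10.7 degrees, less where a joint would pass 70% of its speed; a pose out of reach is approached as far as the arm can. A call with a gripper value outside its range is refused whole. The fingers move at their own pace and stop on an object; "squeeze" is the grip in N (left out, the last holds). Time passes only in rows, so rows that repeat a pose let the fingers close. It gives the time, the measured TCP pose, the force and the opening at its end, in the units of the state.
- manip.sense(): the state, without advancing time (a new reading comes with each control period).
- manip.snapshot(name): name is "scene" or "top"; returns the picture (420x560x3 uint8, red, green, blue); there is no depth.
- manip.get_calibration(name): a dict with "intrinsics" (3x3 intrinsics, pixels), "dist_coeffs" ([k1, k2, p1, p2, k3] as OpenCV has them; the pictures are not rectified), "extrinsics" (4x4, takes a point from camera to world coordinates). Camera axes: x right, y up, looking along -z (the intrinsics and any distortion apply to the point x, -y, -z); pixel columns grow to the right and rows downward; lengths in m; the calibration is good to about 2 mm. A picture is of the moment at which its call begins. get_calibration takes no time and is no camera call.
- manip.sign_off(): hands the job in, once; it reports no verdict.
The state is a dict: "t": time; "q": joint angles; "qd": joint speeds; "tau": joint torques, N m; "tcp_pos": TCP position; "tool_rot": TCP orientation; "force": force on the tool from outside, world axes, zero at the start; "ft_torque": the same for the moment, N m; "finger_gap": opening from 0.0 (shut) to 1.0 (fully open).
Only numpy, scipy, OpenCV 4.12 (cv2) and the standard library are available. Lean on these libraries where they do the work, as an engineer would, in place of code of your own. Each camera call takes 0.05 s, during which the arm holds its last target.

TASK

One lane of the two-lane magazine already holds a label box and the other is empty. Slide the loose label box along the worktop, without lifting it, into the empty lane until it is fully home against the back stop, first swinging the red gate out of the way if it blocks that lane; then swing the gate fully shut across the lane you have just loaded and let go. Leave the box already in the magazine and the tape roll, clamp and brush where they are.

Things in the scene. Friction and masses are not known exactly. Their poses are not given: they have to be found in the camera images.
- magazine: Grey metal two-lane magazine fixed to the worktop, lanes without floor. Origin at worktop height, mid-width. x runs along the lanes from the open mouths (wall ends at x = -52 mm) to the back stop (inner face x = +52 mm); y runs across them. Lane centre lines y = +40 and -40 mm; lanes 74 mm wide, walls 6 mm thick, 32 mm high; outer walls flare out for 30 mm before the mouths. Pose varies.
- lane_plus (a point): Where the centre of a box stands when fully home in the lane at magazine y = +40 mm: magazine x = +6 mm, 17 mm above the worktop. Axes as the magazine's. Either lane may be the empty one; a flat green dot sticker, 36 mm wide, lies on the worktop in the empty lane.
- lane_minus (a point): The same point of the other lane, at magazine y = -40 mm.
- gate (a joint): Angle of the red swing gate, rad, about an upright pin at magazine x = -60, y = 0 mm. 0: points straight out (-x); +1.571 (stop): shut across the lane at y = -40 mm; -1.571 (stop): across the lane at y = +40 mm. Bar 74 mm long, 7 mm thick, 12 to 30 mm above the worktop. Turns lightly (about 1 N at the knob), stays where left; starts anywhere between the stops.
- gate_knob (a point): Point on the axis of the black round upright knob on the gate, 62 mm above the worktop and 56 mm from the gate's pin. The knob is 16 mm across and reaches from 35 to 82 mm above the worktop, above the walls and boxes.
- box_new_centre (a point): Centre of the loose cream-coloured label box, 60 mm wide (its x axis), 91 mm long (its y axis), 35 mm high, 0.2 to 0.35 kg, standing flat on the worktop; the centre is 17 mm above it. It must go into the lane lengthwise, either end first.
- box_new: The same loose label box; origin at the centre of its underside.
- box_parked_centre (a point): Centre of the like label box that already stands home in one lane of the magazine (same size and axes); 17 mm above the worktop.
- tape_roll: Bystander: brown tape roll lying flat, 108 mm across, 48 mm high; origin at the centre of its underside.
- clamp: Bystander: black spring clamp, 44 x 103 x 20 mm, lying; origin at the centre of its underside.
- brush: Bystander: glue brush with wooden handle, 34 x 178 x 11 mm, lying; origin at the centre of its underside.
Things that resemble listed ones, but are neither listed nor needed, are in the scene too. What is shaped like the box_new but blue or orange is not meant.

How it is judged:
On the way:
1. the loose box is home in the lane that was empty (x of box_new_centre in the frame of magazine above -0.003 m and angle between the y axis of box_new and the x axis of magazine, either way round below 0.15 rad and height (world z) of box_new_centre below 0.022 m and linear speed of box_new below 0.02 m/s and ((y of box_parked_centre in the frame of magazine below -0.02 m and y of box_new_centre in the frame of magazine between 0.025 and 0.055 m) or (y of box_parked_centre in the frame of magazine above 0.02 m and y of box_new_centre in the frame of magazine between -0.055 and -0.025 m))), for 0.2 s.
At the end, for the whole second after the job is handed in: The loose box stands flat and still in the lane that was empty, its end within 10 mm of the back stop, within 15 mm of the lane's centre line and within 0.15 rad of the lane's direction; the gate is shut across that lane to within 0.15 rad of its stop; the other box is still in its own lane (x of box_new_centre in the frame of magazine above -0.003 m and angle between the y axis of box_new and the x axis of magazine, either way round below 0.15 rad and height (world z) of box_new_centre below 0.022 m and linear speed of box_new below 0.02 m/s and ((y of box_parked_centre in the frame of magazine below -0.02 m and y of box_new_centre in the frame of magazine between 0.025 and 0.055 m and value of joint gate below -1.42 rad) or (y of box_parked_centre in the frame of magazine above 0.02 m and y of box_new_centre in the frame of magazine between -0.055 and -0.025 m and value of joint gate above 1.42 rad))); the robot touches nothing.
It fails at once if the loose box is lifted (centre more than 20 mm above its rest height) (height (world z) of box_new_centre above 0.037 m).
It fails at once if the box already in the magazine is moved more than 15 mm (distance of box_parked_centre from where it was at the start of the episode above 0.015 m).
It fails at once if the tape roll, clamp or brush is moved more than 25 mm (distance of any of tape_roll, clamp, brush from where it was at the start of the episode above 0.025 m).
It also fails if it takes over 61 s, if anything falls off the work surface, if the arm or the gripper's body presses on something with over 40 N, if the wrist force passes 120 N, or if a joint passes its speed limit or range.

## Working session

There is one attempt and no reset: what is moved stays moved. The work goes in short steps, Python scripts to look and compute and a tool call to move; the robot and the scene stay as the last step left them, time stands still between calls to the robot, and variables do not carry over. Pictures are saved under pics/ and viewed, and the job is handed in when it is done.

Besides the shell and the picture viewer there is one more tool, called after "Emit:" as name([rows], argument=value, ...), one row to a line, values as JSON. apply_moves: Moves the arm, as the interface text tells. Its arguments: {"type":"object","properties":{"motion":{"type":"array"},"squeeze":{"type":"number"}},"required":["motion"]}

```bash
mkdir -p pics && ls && python3 - <<'E'
from station import manip
import cv2,numpy as np
for n in ["scene","top"]:
    im=manip.snapshot(n); cv2.imwrite(f"pics/{n}0.png",im[:,:,::-1])
    c=manip.get_calibration(n); print(n,c)
print(manip.sense())
E
```

```text
pics
scene {'intrinsics': array([[394.76042836,   0.        , 282.89755405],
       [  0.        , 394.76042836, 210.36369987],
       [  0.        ,   0.        ,   1.        ]]), 'dist_coeffs': array([-0.0926115,  0.       ,  0.       ,  0.       ,  0.       ]), 'extrinsics': array([[ 0.8130289 ,  0.32319478, -0.48428209, -0.29216042],
       [-0.58208429,  0.46938532, -0.66396935, -1.16223793],
       [ 0.01272347,  0.82171927,  0.56975044,  1.00022321],
       [ 0.        ,  0.        ,  0.        ,  1.        ]])}
top {'intrinsics': array([[418.72867851,   0.        , 272.7849668 ],
       [  0.        , 418.72867851, 213.57704599],
       [  0.        ,   0.        ,   1.        ]]), 'dist_coeffs': array([-0.0146601,  0.       ,  0.       ,  0.       ,  0.       ]), 'extrinsics': array([[ 5.34557413e-04,  9.98780667e-01, -4.93649015e-02,
         4.45054385e-01],
       [-9.99996540e-01,  4.06748507e-04, -2.59907373e-03,
        -8.05928314e-02],
       [-2.57582549e-03,  4.93661201e-02,  9.98777428e-01,
         1.38456972e+00],
       [ 0.00000000e+00,  0.00000000e+00,  0.00000000e+00,
         1.00000000e+00]])}
{'t': 0.1, 'q': array([-1.28751338e+00,  5.28382040e-01,  1.43375711e+00,  1.63462447e-06,
        1.18141517e+00, -1.78485822e-01]), 'qd': array([ 0.00042396, -0.00305597, -0.00341255,  0.00019654,  0.00070946,
        0.00081176]), 'tau': array([ 4.25484095e-04, -4.43304312e+01, -1.78586662e+01, -1.83178704e-04,
        3.87972454e-03, -1.05037165e-05]), 'tcp_pos': array([ 0.27831119, -0.55890134,  0.23043148]), 'tool_rot': array([-0.16184877,  0.68903562, -0.68765037,  0.16177719]), 'force': array([-0.78160124,  0.3918935 , -0.47035216]), 'ft_torque': array([ 0.04141948,  0.05834814, -0.02922789]), 'finger_gap': 0.9995584493092758}
```

View pics/top0.png

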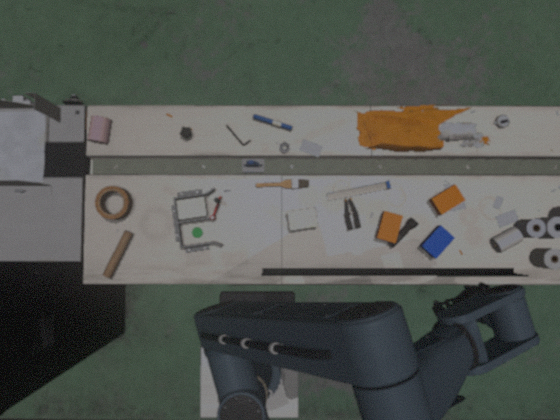

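View pics/scene0.png

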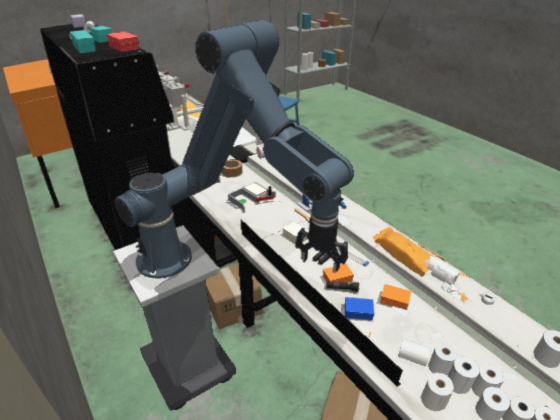

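```bash
python3 - <<'E'
import cv2
im=cv2.imread("pics/top0.png")
def g(a): return cv2.convertScaleAbs(a,alpha=1.7)
cv2.imwrite("pics/top0_a.png",g(cv2.resize(im[170:270,160:260],None,fx=6,fy=6,interpolation=cv2.INTER_CUBIC)))
cv2.imwrite("pics/top0_b.png",g(cv2.resize(im[170:260,240:370],None,fx=6,fy=6,interpolation=cv2.INTER_CUBIC)))
E
```

```text
(no output)
```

View pics/top0_a.png

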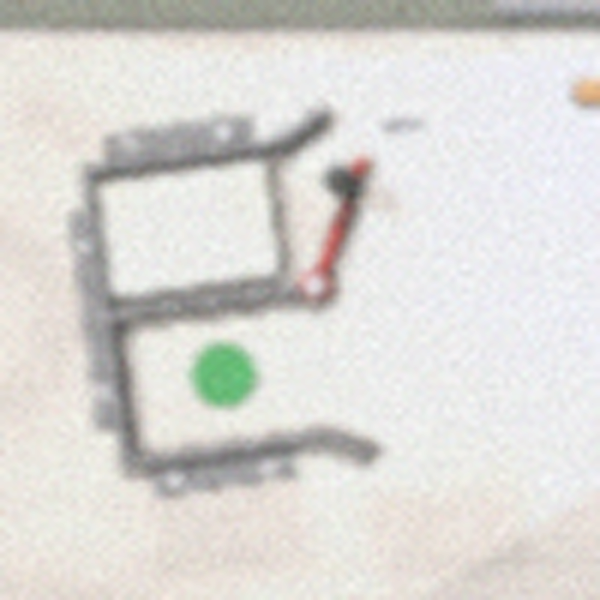

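View pics/top0_b.png

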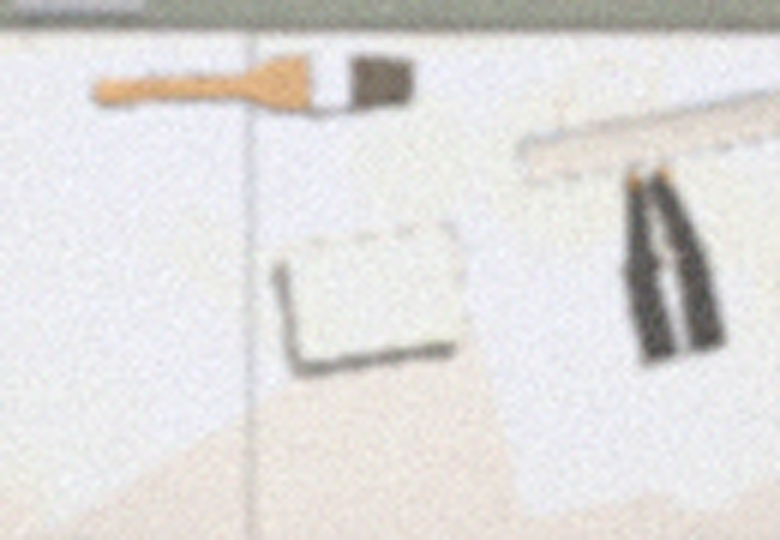

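Empty lane is the lower one in the top view (green dot at px (197,233)). The parked box is in the upper lane at px (192,208), and the gate already points away towards it. Cream boxes: parked at (192,208) and loose at (302,220). The loose one lies outside the magazine and is cream, while the others are blue or orange, so it is the one meant. Next I fit the poses.

```bash
cat > h.py <<'E'
import numpy as np, cv2
from station import manip
from scipy.optimize import least_squares
def cam(n):
    c=manip.get_calibration(n); return np.array(c["intrinsics"]),np.array(c["dist_coeffs"]),np.array(c["extrinsics"])
def proj(P,n):
    K,d,E=cam(n); P=np.atleast_2d(P).astype(float)
    R=E[:3,:3]; pc=(P-E[:3,3])@R; pc=pc*[1,-1,-1]
    return cv2.projectPoints(pc,np.zeros(3),np.zeros(3),K,d)[0][:,0]
def back(px,z,n):
    K,d,E=cam(n); u=cv2.undistortPoints(np.atleast_2d(px).astype(float)[:,None],K,d)[:,0]
    r=np.c_[u[:,0],-u[:,1],-np.ones(len(u))]@E[:3,:3].T
    o=E[:3,3]; z=np.broadcast_to(z,(len(u),)); return o+r*((z-o[2])/r[:,2])[:,None]
def T(p,L):
    L=np.atleast_2d(L); c,s=np.cos(p[2]),np.sin(p[2])
    return np.c_[p[0]+c*L[:,0]-s*L[:,1],p[1]+s*L[:,0]+c*L[:,1],L[:,2]]
def fit(L,px,n,p0):
    L=np.array(L,float)
    r=least_squares(lambda p:(proj(T(p,L),n)-px).ravel(),p0); return r.x,(proj(T(r.x,L),n)-px)
def crop(u,o): return (np.array(u,float)+.5)/6-.5+o
E
python3 - <<'E'
from h import *
oa=[160,170]; ob=[240,170]
# magazine
L=[[.058,-.083,.032],[.058,.083,.032],[-.06,0,.032],[.006,.04,0],[-.052,-.08,.032],[-.052,.08,.032]]
px=crop([[92,170],[130,468],[314,287],[224,376],[280,150],[312,437]],oa)
m,r=fit(L,px,"top",[.4,.17,1.45]); print("mag",m,np.degrees(m[2]),"\n",r)
Lb=[[-.03,-.0455,.035],[.03,-.0455,.035],[.03,.0455,.035],[-.03,.0455,.035]]
# box: y axis along lane (image left); x axis: +x such that...
pb=crop([[455,345],[455,225],[288,245],[300,360]],ob)
b,r=fit(Lb,pb,"top",[.4,-.17,0.1]); print("box",b,np.degrees(b[2]),"\n",r)
k=back(crop([[343,180],[365,160],[314,285]],oa),[.082,.03,.03],"top");print("knob,tip,pin",k)
c,s=np.cos(m[2]),np.sin(m[2])
M=lambda w: ((np.atleast_2d(w)[:,:2]-m[:2])@np.array([[c,-s],[s,c]]))
print("in mag: knob,tip,pin",M(k)," box",M(b[:2]))
im=cv2.imread("pics/top0.png"); S=6
def draw(n,im,o,out,f):
    big=cv2.convertScaleAbs(cv2.resize(im[o[1]:o[1]+f[1],o[0]:o[0]+f[0]],None,fx=S,fy=S,interpolation=cv2.INTER_CUBIC),alpha=1.6)
    def pl(P,col,cl=True):
        q=((proj(P,n)-o+.5)*S-.5).round().astype(int); cv2.polylines(big,[q],cl,col,1)
    W=.032
    for a in [[(-.052,3e-3),(.052,3e-3),(.052,.077),(-.052,.077)],[(-.052,-3e-3),(.052,-3e-3),(.052,-.077),(-.052,-.077)]]:
        pl(T(m,[(x,y,W) for x,y in a]),(0,0,255),False)
    pl(T(m,[(-.052,-.083,W),(.058,-.083,W),(.058,.083,W),(-.052,.083,W)]),(255,0,0),False)
    pl(T(m,[(.006+.018*np.cos(t),.04+.018*np.sin(t),0) for t in np.linspace(0,6.28,30)]),(255,0,255))
    pl(T(b,Lb),(0,160,0)); pl(T(b,np.array(Lb)*[1,1,0]),(0,100,255))
    cv2.imwrite(out,big)
draw("top",im,[165,175],"pics/ov_top.png",(130,95))
im2=cv2.imread("pics/scene0.png"); draw("scene",im2,[210,165],"pics/ov_scene.png",(130,95))
E
```

```text
mag [0.49028618 0.17644182 1.70774425] 97.84653793092501 
 [[-1.44259822 -0.59556777]
 [-1.38139867  0.56298532]
 [ 0.86860304  0.28216054]
 [-0.93527162  0.52122229]
 [ 0.91718917 -0.96036113]
 [ 1.94474916  0.1732349 ]]
box [ 0.49579868 -0.17130467  0.08923285] 5.112665521519738 
 [[ 1.50409559 -0.53451598]
 [-0.23774977  0.950001  ]
 [-0.47434153  0.11305046]
 [-0.79306447 -0.52793482]]
knob,tip,pin [[0.55310037 0.09774427 0.082     ]
 [0.5682723  0.09302536 0.03      ]
 [0.5005506  0.12012773 0.03      ]]
in mag: knob,tip,pin [[-0.08653613 -0.05148227]
 [-0.09328214 -0.06586792]
 [-0.05718813 -0.0024803 ]]  box [[-0.3452432   0.04201356]]
```

View pics/ov_top.png

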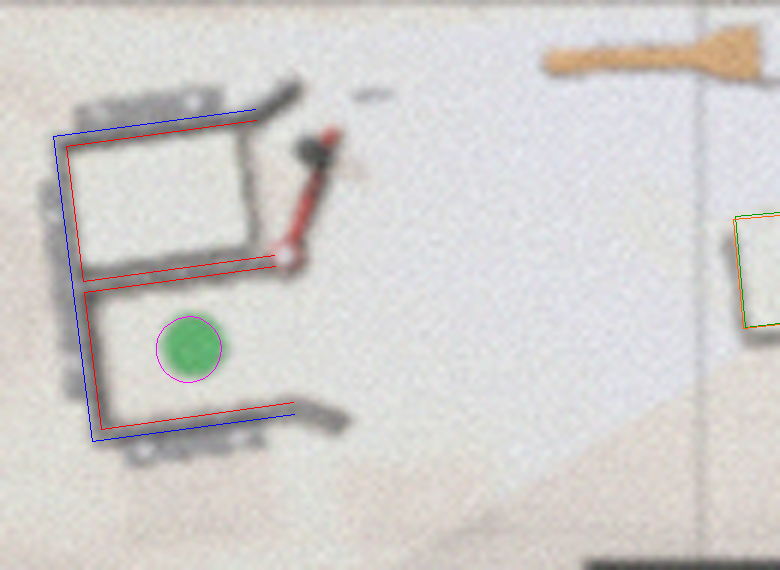

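View pics/ov_scene.png

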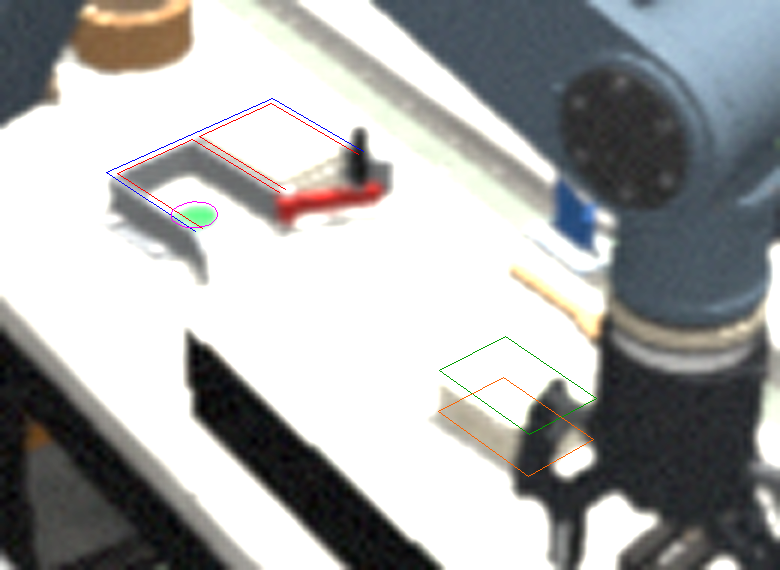

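The overlay fits to about 1 px, with magazine x uncertain by about 3 mm. The loose box is nearly on the empty lane's line, at magazine (-0.345, +0.042), within 3° of its direction. Plan: straddle-push with two slightly open fingers on its rear end. Next I work out the tool axes and the first move.

```bash
cat >> h.py <<'E'
from scipy.spatial.transform import Rotation as Ro
m=np.array([0.4905,0.174,1.7077])   # magazine pose (shifted -x ~2.5 mm)
def w(x,y,z): return T(m,[[x,y,z]])[0]
def rows(pts,yawx=None):
    """pts: world TCP targets -> shifts in units; twist (units of 10deg) to bring tool z onto +-mag y dir"""
    s=manip.sense(); R=Ro.from_quat(s["tool_rot"]).as_matrix()
    print("t",s["t"],"tcp",s["tcp_pos"].round(4),"F",s["force"].round(1),"gap",round(s["finger_gap"],3),"q1,q6",s["q"][[0,5]].round(3))
    print("axes x",R[:,0].round(3),"y",R[:,1].round(3),"z",R[:,2].round(3))
    yz=np.arctan2(R[1,2],R[0,2]); tgt=m[2]+np.pi/2
    for t in (tgt,tgt+np.pi):
        d=(t-yz+np.pi)%(2*np.pi)-np.pi
        print("twist world ccw deg",np.degrees(d).round(2)," -> units about tool y:",(-np.degrees(d)/10).round(3))
    for p in pts: print((R.T@(np.array(p)-s["tcp_pos"])/.03).round(3), np.array(p).round(4))
E
python3 -c "
from h import *
rows([w(-.43,.042,.15),w(-.43,.042,.06),w(-.43,.042,.009)])"
```

```text
t 0.1 tcp [ 0.2783 -0.5589  0.2304] F [-0.8  0.4 -0.5] gap 1.0 q1,q6 [-1.288 -0.178]
axes x [-0.895 -0.446 -0.   ] y [-0.001  0.002 -1.   ] z [ 0.446 -0.895 -0.002]
twist world ccw deg -108.61  -> units about tool y: 10.861
twist world ccw deg 71.39  -> units about tool y: -7.139
[-11.314   2.696  -5.578] [ 0.5076 -0.2577  0.15  ]
[-11.313   5.696  -5.572] [ 0.5076 -0.2577  0.06  ]
[-11.312   7.396  -5.569] [ 0.5076 -0.2577  0.009 ]
```

Emit:
apply_moves([
  [20,-1.4,0,-0.7,-0.9],
  [20,-2.8,0,-1.4,-1.8],
  [20,-4.2,0,-2.1,-2.7],
  [20,-5.6,0,-2.8,-3.6],
  [20,-7,0.4,-3.5,-4.5],
  [20,-8.4,0.9,-4.2,-5.4],
  [20,-9.8,1.6,-4.9,-6.3],
  [20,-11.3,2.7,-5.57,-7.14],
  [20,-11.3,2.7,-5.57,-7.14],
  [20,-11.3,2.7,-5.57,-7.14],
], squeeze=20)

```text
t: 1.35
tcp_pos: [0.5075, -0.2591, 0.1502]
tool_rot: [0.533, -0.465, 0.465, -0.533]
force: [-0.3, -0.9, -1.6]
finger_gap: 0.235
```

```bash
python3 - <<'E'
from h import *
rows([w(-.43,.042,.06),w(-.43,.042,.009)])
for n in ("top","scene"):
    im=manip.snapshot(n); cv2.imwrite(f"pics/{n}1.png",im[:,:,::-1])
a=cv2.imread("pics/top1.png")[170:260,240:370]; b=cv2.imread("pics/scene1.png")[190:290,250:390]
cv2.imwrite("pics/top1c.png",cv2.convertScaleAbs(cv2.resize(a,None,fx=5,fy=5,interpolation=2),alpha=1.6))
cv2.imwrite("pics/scene1c.png",cv2.resize(b,None,fx=5,fy=5,interpolation=2))
E
```

```text
t 1.35 tcp [ 0.5075 -0.2591  0.1502] F [-0.3 -0.9 -1.6] gap 0.235 q1,q6 [-0.668 -0.805]
axes x [ 0.137 -0.991  0.   ] y [-0. -0. -1.] z [ 0.991  0.137 -0.   ]
twist world ccw deg 179.99  -> units about tool y: -17.999
twist world ccw deg -0.01  -> units about tool y: 0.001
[-0.046  3.008  0.01 ] [ 0.5076 -0.2577  0.06  ]
[-0.046  4.708  0.01 ] [ 0.5076 -0.2577  0.009 ]
```

View pics/top1c.png

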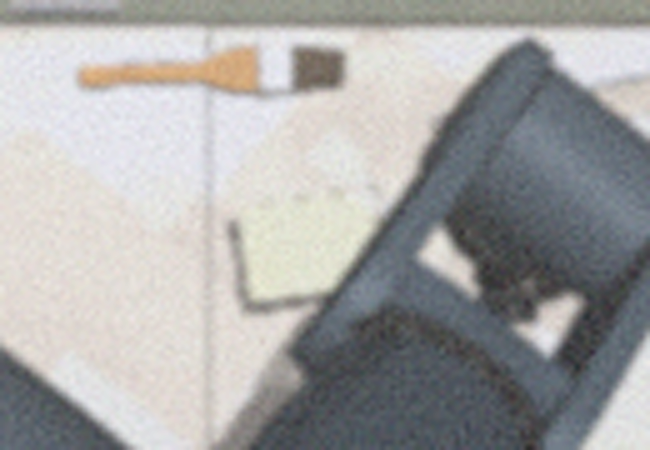

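View pics/scene1c.png

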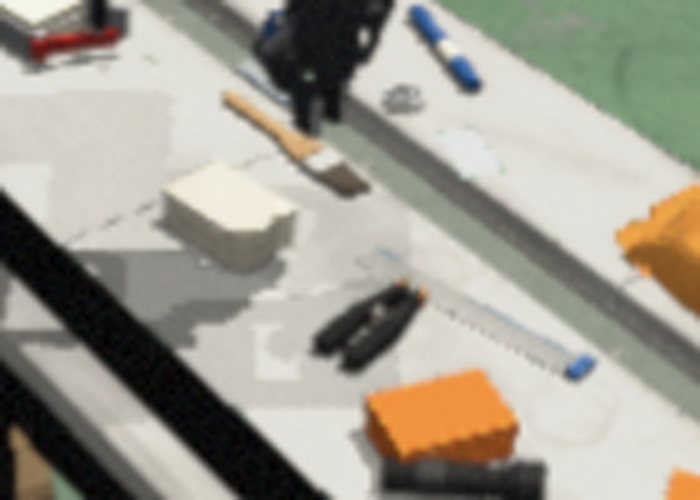

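The top view shows the cream box in the clear, with its left end at crop (240,250). The scene view shows the same box at crop (230,215), with the brush behind it and the clamp to its right, both clear of the descent spot. I refine the box pose from the scene view.

```bash
python3 - <<'E'
from h import *
s=cv2.imread("pics/scene1.png")[215:260,270:325]
cv2.imwrite("pics/s1z.png",cv2.resize(s,None,fx=12,fy=12,interpolation=2))
E
```

```text
(no output)
```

View pics/s1z.png

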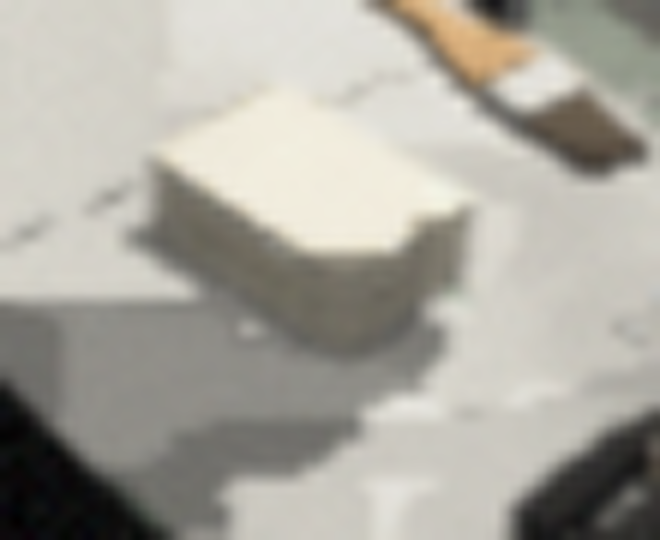

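```bash
python3 - <<'E'
from h import *
px=(np.array([[150,158],[282,85],[478,207],[350,350],[160,237],[467,287]],float)+.5)/12-.5+[270,215]
# far-left(+y) end; near robot = -x
L=[[-.03,.0455,.035],[.03,.0455,.035],[.03,-.0455,.035],[-.03,-.0455,0],[-.03,.0455,0],[.03,-.0455,0]]
b,r=fit(L,px,"scene",[.5,-.17,.1]); print(b,np.degrees(b[2]),r.round(2).tolist())
d=b[:2]-m[:2]; c,s_=np.cos(m[2]),np.sin(m[2]); print("mag frame",c*d[0]+s_*d[1],-s_*d[0]+c*d[1])
# pin / bar in scene0: check mag too
E
```

```text
[ 0.49287021 -0.17600206  0.14893921] 8.533588419418601 [[0.53, -0.2], [-0.03, -0.14], [-0.16, -0.46], [-0.24, 0.99], [-0.41, 0.03], [0.31, -0.28]]
mag frame -0.3470506805011329 0.04541899501283838
```

Emit:
apply_moves([
  [20,0,1.2,0,0],
  [20,0,2.4,0,0],
  [20,0,3.6,0,0],
  [20,0,4.3,0,0],
  [20,0,4.7,0,0],
  [20,0,4.7,0,0],
  [20,-0.3,4.7,0,0],
  [20,-0.6,4.7,0,0],
  [20,-0.9,4.7,0,0],
  [20,-1.2,4.7,0,0],
  [20,-1.5,4.7,0,0],
  [20,-1.8,4.7,0,0],
])

```text
t: 2.95
tcp_pos: [0.5008, -0.2055, 0.0097]
tool_rot: [-0.533, 0.464, -0.465, 0.533]
force: [0.5, -1.8, 1.7]
finger_gap: 0.234
```

```bash
python3 - <<'E'
from h import *
rows([w(-.15,.042,.009),w(-.05,.04,.009)])
im=manip.snapshot("scene"); cv2.imwrite("pics/s2.png",im[:,:,::-1])
cv2.imwrite("pics/s2c.png",cv2.resize(im[170:280,210:350,::-1],None,fx=5,fy=5,interpolation=2))
E
```

```text
t 2.95 tcp [ 0.5008 -0.2055  0.0097] F [ 0.5 -1.8  1.7] gap 0.234 q1,q6 [-0.596 -0.733]
axes x [ 0.137 -0.991  0.002] y [ 0.002 -0.001 -1.   ] z [0.991 0.137 0.001]
twist world ccw deg 179.98  -> units about tool y: -17.998
twist world ccw deg -0.02  -> units about tool y: 0.002
[-7.577  0.011 -0.012] [0.4694 0.0197 0.009 ]
[-1.0911e+01  6.0000e-03  5.6000e-02] [0.4577 0.119  0.009 ]
```

View pics/s2c.png

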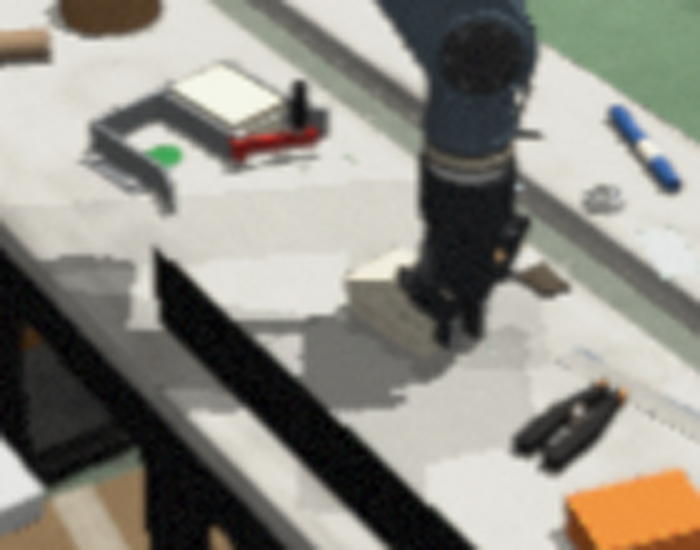

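Fingers are on the rear end of the box at crop (440,320) and the box is sliding straight. Keep pushing to just short of the mouth.

Emit:
apply_moves([
  [20,-0.4,0,0,0],
  [20,-0.9,0,0,0],
  [20,-1.4,0,0,0],
  [20,-2,0,0,0],
  [20,-2.6,0,0,0],
  [20,-3.2,0,0,0],
  [20,-3.8,0,0,0],
  [20,-4.4,0,0,0],
  [20,-5,0,0,0],
  [20,-5.5,0,0,0],
  [20,-5.9,0,0,0],
  [20,-6.1,0,0,0],
])

```text
t: 4.5
tcp_pos: [0.4748, -0.0232, 0.0093]
tool_rot: [0.533, -0.465, 0.464, -0.533]
force: [0.7, -2.4, 1.2]
finger_gap: 0.234
```

```bash
python3 - <<'E'
from h import *
rows([w(-.15,.042,.009),w(-.05,.04,.009)])
im=manip.snapshot("scene"); cv2.imwrite("pics/s3.png",im[:,:,::-1])
cv2.imwrite("pics/s3c.png",cv2.resize(im[170:250,210:320,::-1],None,fx=7,fy=7,interpolation=2))
im=manip.snapshot("top"); cv2.imwrite("pics/t3.png",im[:,:,::-1])
cv2.imwrite("pics/t3c.png",cv2.convertScaleAbs(cv2.resize(im[170:270,160:290,::-1],None,fx=6,fy=6,interpolation=2),alpha=1.6))
E
```

```text
t 4.5 tcp [ 0.4748 -0.0232  0.0093] F [ 0.7 -2.4  1.2] gap 0.234 q1,q6 [-0.285 -0.422]
axes x [ 0.137 -0.991 -0.   ] y [-0.001  0.    -1.   ] z [ 0.991  0.137 -0.001]
twist world ccw deg 179.94  -> units about tool y: -17.994
twist world ccw deg -0.06  -> units about tool y: 0.006
[-1.44   0.009  0.018] [0.4694 0.0197 0.009 ]
[-4.773  0.01   0.088] [0.4577 0.119  0.009 ]
```

View pics/s3c.png

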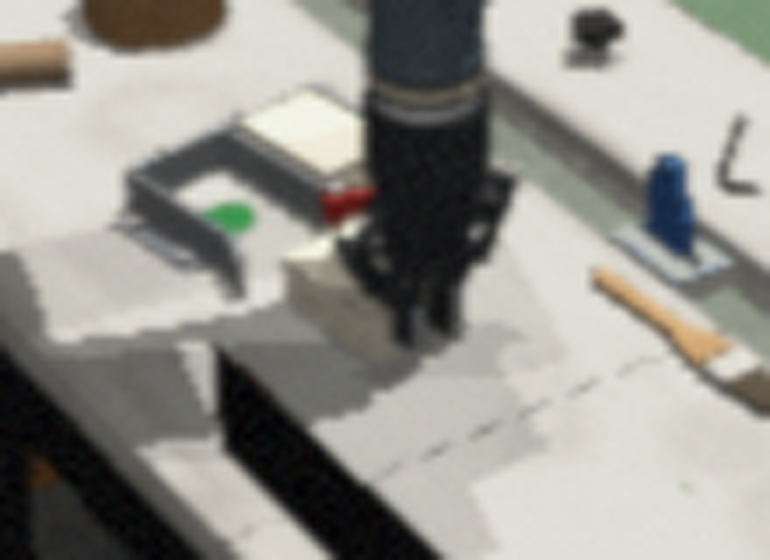

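View pics/t3c.png

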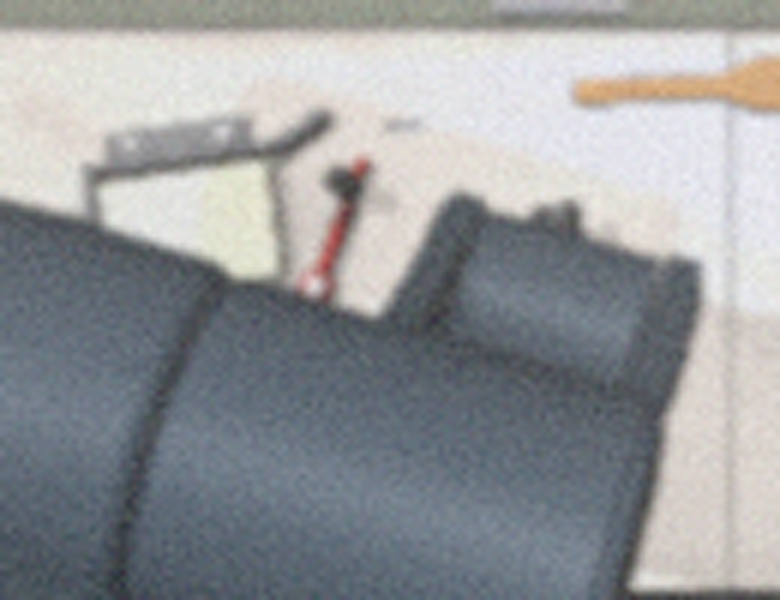

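```bash
python3 - <<'E'
from h import *
s=cv2.imread("pics/s3.png")[195:230,240:285]
cv2.imwrite("pics/s3z.png",cv2.resize(s,None,fx=16,fy=16,interpolation=2))
# predicted corners for ideal box at lane y=.040, front end at x=-.179+.091+...
for y in (.036,.04,.044):
  xf=-.1935+.011+.091
  P=[w(xf,y+.03,.035),w(xf,y-.03,.035),w(xf,y+.03,0),w(xf-.091,y+.03,0)]
  print(y,((proj(P,"scene")-[240,195]+.5)*16-.5).round(0).tolist())
E
```

```text
0.036 [[186.0, 169.0], [352.0, 87.0], [190.0, 274.0], [408.0, 417.0]]
0.04 [[175.0, 174.0], [341.0, 93.0], [179.0, 279.0], [396.0, 423.0]]
0.044 [[163.0, 180.0], [330.0, 98.0], [168.0, 285.0], [385.0, 429.0]]
```

View pics/s3z.png

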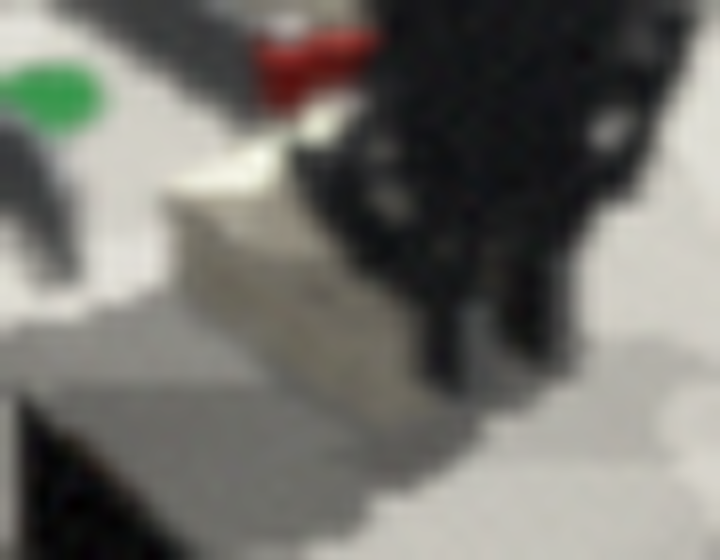

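Box corner is at (168,188) in the zoom, so it sits at lane y≈0.043 and is straight: good to enter. Push in.

Emit:
apply_moves([
  [20,-0.4,0,0.02,0],
  [20,-0.8,0,0.04,0],
  [20,-1.2,0,0.06,0],
  [20,-1.6,0,0.07,0],
  [20,-2.0,0,0.08,0],
  [20,-2.4,0,0.08,0],
  [20,-2.8,0,0.08,0],
  [20,-3.2,0,0.08,0],
  [20,-3.6,0,0.08,0],
  [20,-3.9,0,0.08,0],
  [20,-4.1,0,0.08,0],
  [20,-4.2,0,0.08,0],
])

```text
t: 6.1
tcp_pos: [0.4603, 0.1014, 0.0093]
tool_rot: [-0.533, 0.464, -0.465, 0.533]
force: [-0.1, -2.1, -0.5]
finger_gap: 0.234
```

```bash
python3 - <<'E'
from h import *
rows([w(-.05,.04,.009)])
im=manip.snapshot("scene"); cv2.imwrite("pics/s4.png",im[:,:,::-1])
cv2.imwrite("pics/s4c.png",cv2.resize(im[170:240,210:300,::-1],None,fx=8,fy=8,interpolation=2))
E
```

```text
t 6.1 tcp [0.4603 0.1014 0.0093] F [-0.1 -2.1 -0.5] gap 0.234 q1,q6 [-0.021 -0.158]
axes x [ 0.137 -0.991  0.   ] y [ 0. -0. -1.] z [0.991 0.137 0.   ]
twist world ccw deg 179.96  -> units about tool y: -17.996
twist world ccw deg -0.04  -> units about tool y: 0.004
[-0.594  0.011 -0.004] [0.4577 0.119  0.009 ]
```

View pics/s4c.png

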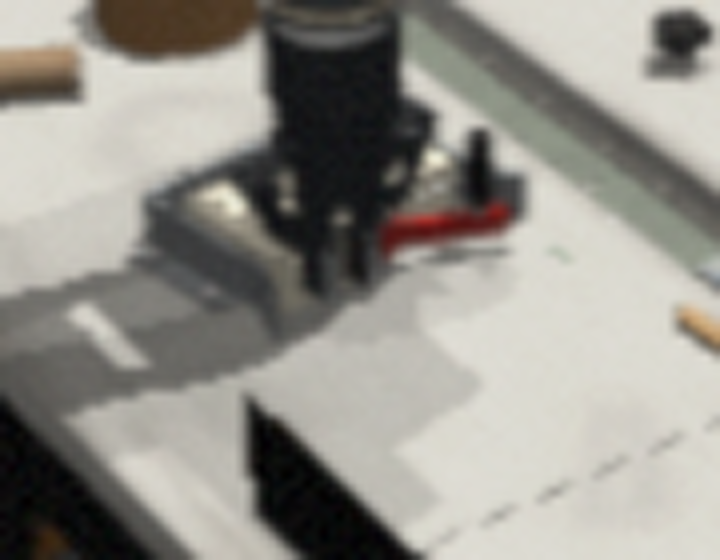

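The box is in the lane and about 18 mm short of home. Creep in while watching the force.

Emit:
apply_moves([
  [20,-0.15,0,0,0],
  [20,-0.3,0,0,0],
  [20,-0.4,0,0,0],
  [20,-0.48,0,0,0],
  [20,-0.54,0,0,0],
  [20,-0.58,0,0,0],
])

```text
t: 6.9
tcp_pos: [0.4579, 0.1184, 0.0093]
tool_rot: [-0.533, 0.465, -0.465, 0.533]
force: [0.6, -1.8, 0.4]
finger_gap: 0.229
```

Emit:
apply_moves([
  [20,-0.05,0,0,0],
  [20,-0.1,0,0,0],
])

```text
t: 7.15
tcp_pos: [0.4575, 0.1213, 0.0093]
tool_rot: [-0.533, 0.465, -0.465, 0.533]
force: [0.8, -1.7, 0.8]
finger_gap: 0.233
```

Emit:
apply_moves([
  [20,-0.05,0,0,0],
  [20,-0.1,0,0,0],
])

```text
t: 7.4
tcp_pos: [0.4578, 0.1239, 0.0094]
tool_rot: [-0.533, 0.464, -0.465, 0.534]
force: [2.0, -9.9, -0.2]
finger_gap: 0.23
```

Emit:
apply_moves([
  [20,-0.05,0,0,0],
  [20,-0.1,0,0,0],
])

```text
t: 7.65
tcp_pos: [0.4579, 0.1241, 0.0094]
tool_rot: [0.535, -0.462, 0.465, -0.533]
force: [1.7, -29.0, 1.3]
finger_gap: 0.235
```

Firm contact (29 N) means it is home against the back stop. Back off, lift, and look.

Emit:
apply_moves([
  [20,0.3,0,0,0],
  [20,0.8,0,0,0],
  [20,1.4,-0.3,0,0],
  [20,1.6,-1.3,0,0],
  [20,2.2,-3,0,0],
  [20,3.5,-4.8,0,0],
  [20,5,-5,0,0],
  [20,6.5,-5,0,0],
  [20,6.5,-5,0,0],
])

```text
t: 8.78
tcp_pos: [0.4844, -0.0691, 0.1597]
tool_rot: [-0.532, 0.465, -0.467, 0.532]
force: [1.1, -0.5, 0.1]
finger_gap: 0.232
```

```bash
python3 - <<'E'
from h import *
rows([])
im=manip.snapshot("scene"); cv2.imwrite("pics/s5.png",im[:,:,::-1])
cv2.imwrite("pics/s5c.png",cv2.resize(im[170:240,210:300,::-1],None,fx=8,fy=8,interpolation=2))
im=manip.snapshot("top"); cv2.imwrite("pics/t5.png",im[:,:,::-1])
cv2.imwrite("pics/t5c.png",cv2.convertScaleAbs(cv2.resize(im[170:270,160:290,::-1],None,fx=6,fy=6,interpolation=2),alpha=1.6))
E
```

```text
t 8.775 tcp [ 0.4844 -0.0691  0.1597] F [ 1.1 -0.5  0.1] gap 0.232 q1,q6 [-0.371 -0.503]
axes x [ 0.132 -0.991  0.001] y [ 0.002 -0.001 -1.   ] z [0.991 0.132 0.002]
twist world ccw deg -179.75  -> units about tool y: 17.975
twist world ccw deg 0.25  -> units about tool y: -0.025
```

View pics/s5c.png

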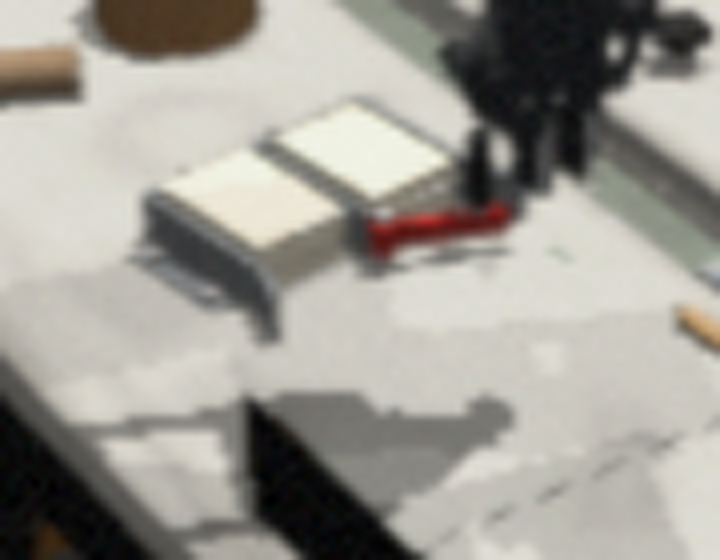

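View pics/t5c.png

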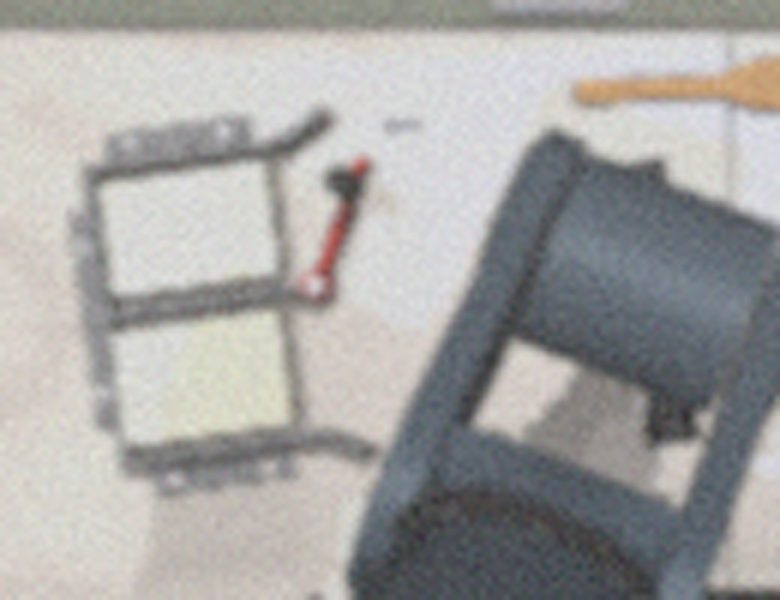

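Both boxes stand home side by side (top crop: parked (190,230), loaded (205,375)). The gate pin is at (314,285) and the knob at (345,182). I locate the knob in both views.

```bash
python3 - <<'E'
from h import *
s=cv2.imread("pics/s5.png")[178:206,248:282]
cv2.imwrite("pics/s5z.png",cv2.resize(s,None,fx=20,fy=20,interpolation=2))
t=cv2.imread("pics/t5.png")[188:226,200:230]
cv2.imwrite("pics/t5z.png",cv2.convertScaleAbs(cv2.resize(t,None,fx=15,fy=15,interpolation=2),alpha=1.5))
E
```

```text
(no output)
```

View pics/s5z.png

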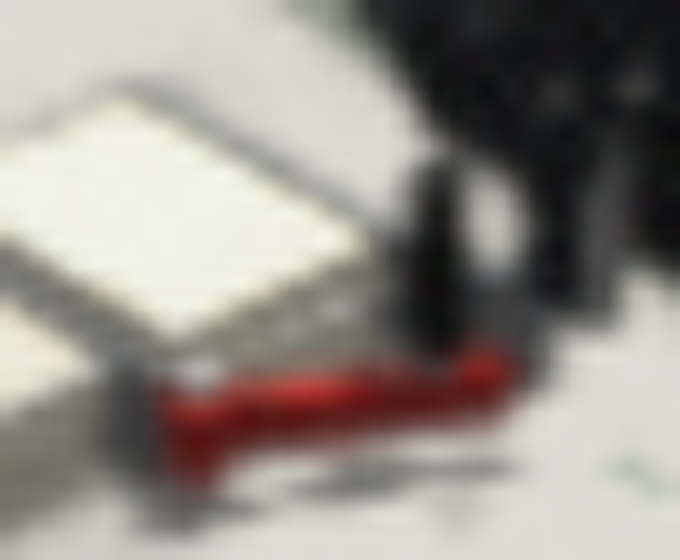

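View pics/t5z.png

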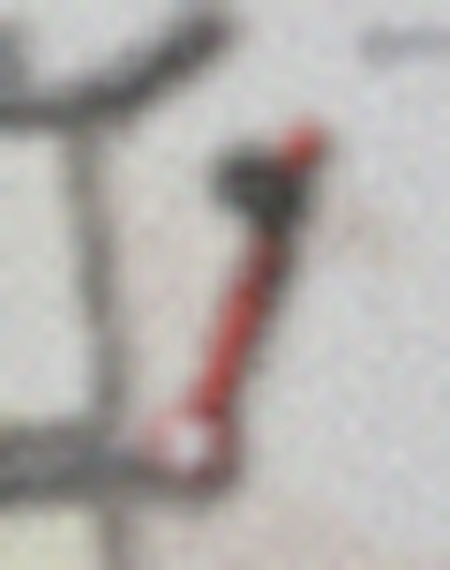

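```bash
python3 - <<'E'
from h import *
z=lambda u,k,o:(np.array(u,float)+.5)/k-.5+o
ot=[200,188]; os_=[248,178]
print("top: knob top",back(z([[245,180]],15,ot),.082,"top"),"base",back(z([[275,210]],15,ot),.035,"top"),"pin",back(z([[190,443]],15,ot),[.032],"top"),"tip",back(z([[310,140]],15,ot),[.030],"top"))
print("scene: knob top",back(z([[437,178]],20,os_),.082,"scene"),"base",back(z([[437,350]],20,os_),.035,"scene"),"pin",back(z([[192,378]],20,os_),.032,"scene"))
E
```

```text
top: knob top [[0.55325639 0.10050538 0.082     ]] base [[0.55067597 0.10051928 0.035     ]] pin [[0.50052304 0.11891429 0.032     ]] tip [[0.5662631  0.09371569 0.03      ]]
scene: knob top [[0.5478747  0.09491043 0.082     ]] base [[0.54885414 0.09691266 0.035     ]] pin [[0.49913609 0.12247473 0.032     ]]
```

```bash
cat >> h.py <<'E'
PIN=np.array([.4998,.1205]); XM=np.array([np.cos(m[2]),np.sin(m[2])]); YM=np.array([-XM[1],XM[0]])
def knob(th,z,r=.056): return np.r_[PIN+r*(np.cos(th)*-XM+np.sin(th)*-YM),z]
E
python3 -c "
from h import *
rows([knob(1.02,.16),knob(1.02,.12),knob(1.02,.045)])"
```

```text
t 8.875 tcp [ 0.4825 -0.066   0.159 ] F [-1.1  0.   0.1] gap 0.235 q1,q6 [-0.366 -0.502]
axes x [ 0.135 -0.991 -0.001] y [-0.001  0.001 -1.   ] z [ 0.991  0.135 -0.001]
twist world ccw deg -179.92  -> units about tool y: 17.992
twist world ccw deg 0.08  -> units about tool y: -0.008
[-5.107 -0.029  3.002] [0.5511 0.098  0.16  ]
[-5.105  1.304  3.004] [0.5511 0.098  0.12  ]
[-5.102  3.804  3.007] [0.5511 0.098  0.045 ]
```

Emit:
apply_moves([
  [60,-1.3,0,0.8,0],
  [60,-2.6,0,1.6,0],
  [60,-3.9,0,2.4,0],
  [60,-5.1,0,3,0],
  [60,-5.1,0,3,0],
  [60,-5.1,0.5,3,0],
  [60,-5.1,0.5,3,0],
])

```text
t: 9.75
tcp_pos: [0.5493, 0.0974, 0.1424]
tool_rot: [0.534, -0.466, 0.463, -0.532]
force: [-0.0, -1.7, -0.3]
finger_gap: 0.699
```

```bash
python3 - <<'E'
from h import *
rows([knob(1.02,.12),knob(1.02,.045)])
im=manip.snapshot("scene"); cv2.imwrite("pics/s6.png",im[:,:,::-1])
cv2.imwrite("pics/s6c.png",cv2.resize(im[160:220,220:300,::-1],None,fx=9,fy=9,interpolation=2))
E
```

```text
t 9.75 tcp [0.5493 0.0974 0.1424] F [-0.  -1.7 -0.3] gap 0.699 q1,q6 [-0.025 -0.161]
axes x [ 0.136 -0.991 -0.001] y [-0.005 -0.    -1.   ] z [ 0.991  0.136 -0.005]
twist world ccw deg -179.98  -> units about tool y: 17.998
twist world ccw deg 0.02  -> units about tool y: -0.002
[-0.012  0.748  0.063] [0.5511 0.098  0.12  ]
[-0.01   3.248  0.076] [0.5511 0.098  0.045 ]
```

View pics/s6c.png

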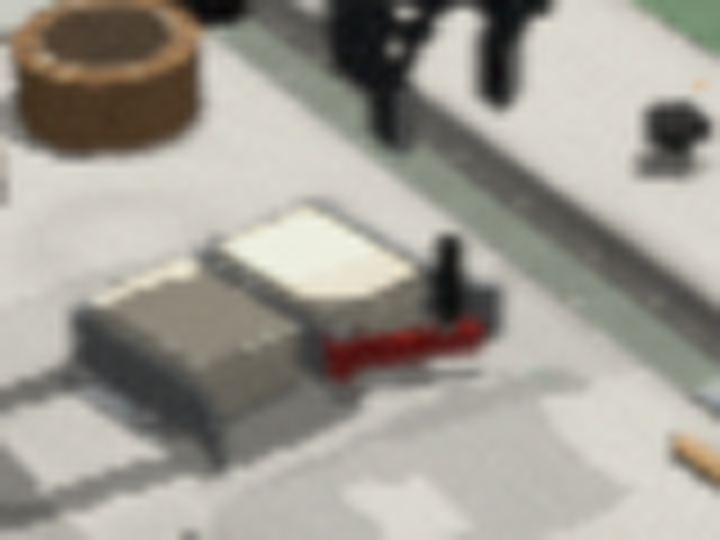

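Fingers are at crop (392,130) and (497,90), so their midpoint is over the knob at (448,240). Descend and grip.

Emit:
apply_moves([
  [60,0,0.9,0.05,0],
  [60,0,1.8,0.05,0],
  [60,0,2.6,0.05,0],
  [60,0,3.2,0.05,0],
  [60,0,3.2,0.05,0],
  [30,0,3.2,0.05,0],
  [10,0,3.2,0.05,0],
  [10,0,3.2,0.05,0],
  [10,0,3.2,0.05,0],
  [10,0,3.2,0.05,0],
  [10,0,3.2,0.05,0],
], squeeze=20)

```text
t: 11.18
tcp_pos: [0.5529, 0.0983, 0.0493]
tool_rot: [-0.533, 0.464, -0.465, 0.533]
force: [-2.3, -0.6, 6.1]
finger_gap: 0.182
```

```bash
python3 - <<'E'
from h import *
rows([])
im=manip.snapshot("scene"); cv2.imwrite("pics/s7.png",im[:,:,::-1])
cv2.imwrite("pics/s7c.png",cv2.resize(im[160:220,220:300,::-1],None,fx=9,fy=9,interpolation=2))
E
```

```text
t 11.175 tcp [0.5529 0.0983 0.0493] F [-2.3 -0.6  6.1] gap 0.182 q1,q6 [-0.023 -0.16 ]
axes x [ 0.137 -0.991 -0.   ] y [ 0.  0. -1.] z [0.991 0.137 0.   ]
twist world ccw deg 179.98  -> units about tool y: -17.998
twist world ccw deg -0.02  -> units about tool y: 0.002
```

View pics/s7c.png

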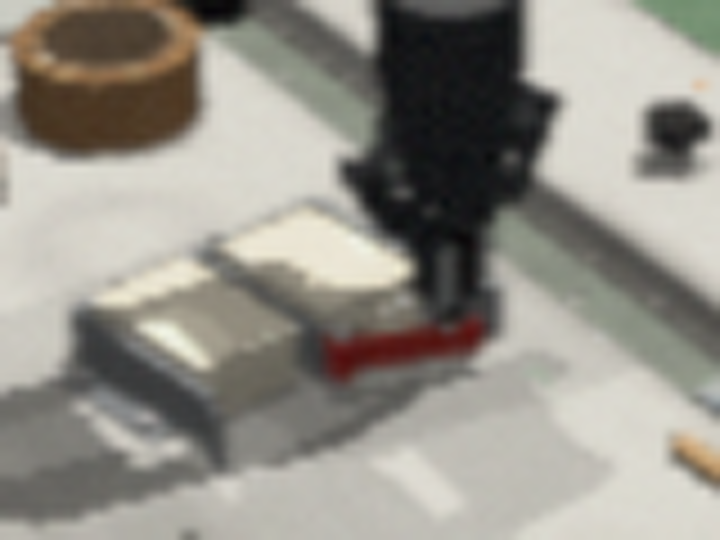

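Knob gripped (opening about 15.5 mm). Swing along the arc about the pin, first half.

Emit:
apply_moves([
  [10,0.12,0,-0.07,0],
  [10,0.25,0,-0.18,0],
  [10,0.37,0,-0.29,0],
  [10,0.48,0,-0.41,0],
  [10,0.58,0,-0.54,0],
  [10,0.67,0,-0.67,0],
  [10,0.74,0,-0.82,0],
  [10,0.81,0,-0.97,0],
  [10,0.86,0,-1.13,0],
  [10,0.89,0,-1.28,0],
  [10,0.91,0,-1.44,0],
  [10,0.92,0,-1.61,0],
])

```text
t: 12.72
tcp_pos: [0.5151, 0.0602, 0.0493]
tool_rot: [-0.532, 0.46, -0.469, 0.535]
force: [7.4, -9.8, 2.6]
finger_gap: 0.18
```

```bash
python3 - <<'E'
from h import *
rows([])
im=manip.snapshot("scene"); cv2.imwrite("pics/s8.png",im[:,:,::-1])
cv2.imwrite("pics/s8c.png",cv2.resize(im[160:220,220:300,::-1],None,fx=9,fy=9,interpolation=2))
E
```

```text
t 12.725 tcp [0.5151 0.0602 0.0493] F [ 7.4 -9.8  2.6] gap 0.18 q1,q6 [-0.097 -0.23 ]
axes x [ 0.138 -0.99   0.007] y [ 0.012 -0.005 -1.   ] z [0.99  0.138 0.012]
twist world ccw deg 179.9  -> units about tool y: -17.99
twist world ccw deg -0.1  -> units about tool y: 0.01
```

View pics/s8c.png

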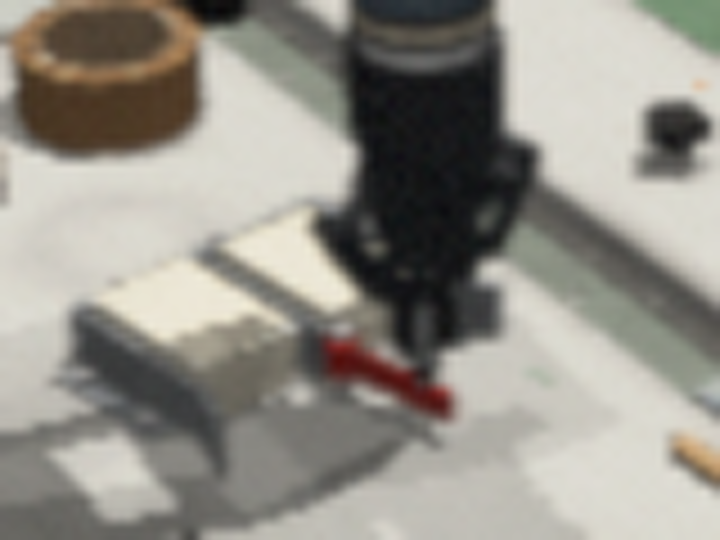

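Emit:
apply_moves([
  [10,0,0,0,0],
  [10,0,0,0,0],
])

```text
t: 13.02
tcp_pos: [0.5138, 0.0601, 0.0492]
tool_rot: [-0.533, 0.46, -0.468, 0.534]
force: [5.8, -12.0, 4.9]
finger_gap: 0.182
```

```bash
python3 - <<'E'
from h import *
rows([])
im=manip.snapshot("top"); cv2.imwrite("pics/t8.png",im[:,:,::-1])
cv2.imwrite("pics/t8c.png",cv2.convertScaleAbs(cv2.resize(im[170:270,160:290,::-1],None,fx=6,fy=6,interpolation=2),alpha=1.6))
E
```

```text
t 13.025 tcp [0.5138 0.0601 0.0492] F [  5.8 -12.    4.9] gap 0.182 q1,q6 [-0.097 -0.23 ]
axes x [ 0.139 -0.99   0.007] y [ 0.01  -0.005 -1.   ] z [0.99  0.139 0.009]
twist world ccw deg 179.88  -> units about tool y: -17.988
twist world ccw deg -0.12  -> units about tool y: 0.012
```

View pics/t8c.png

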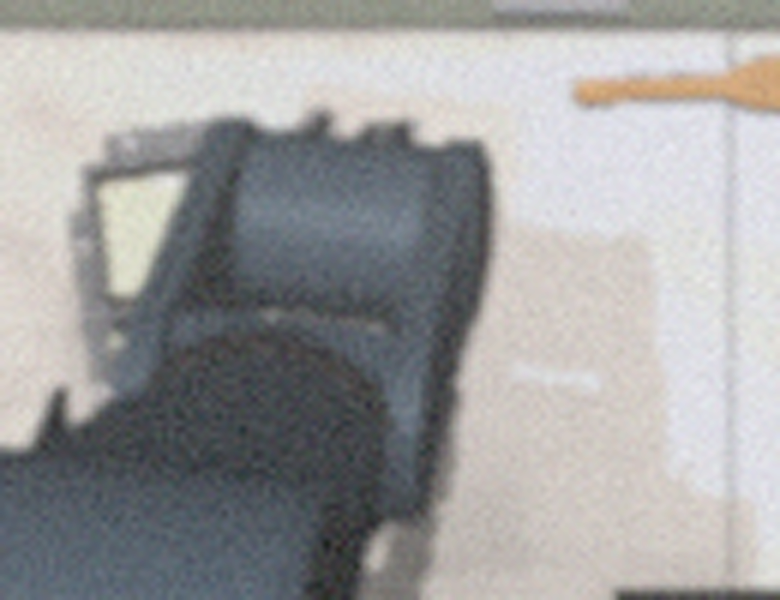

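Steady 13 N side load from a slightly wrong arc, which pinching will not absorb. I loosen the grip to a loose cage and re-measure.

Emit:
apply_moves([
  [26,0,0,0,0],
  [26,0,0,0,0],
  [26,0,0,0,0],
])

```text
t: 13.45
tcp_pos: [0.5078, 0.0643, 0.0478]
tool_rot: [0.534, -0.465, 0.464, -0.533]
force: [-0.4, 0.4, 0.1]
finger_gap: 0.305
```

```bash
python3 - <<'E'
from h import *
rows([])
im=manip.snapshot("scene"); cv2.imwrite("pics/s9.png",im[:,:,::-1])
cv2.imwrite("pics/s9c.png",cv2.resize(im[180:215,240:285,::-1],None,fx=16,fy=16,interpolation=2))
for d in (-20,-10,0,10,20,30):
    t=np.radians(d);P=np.r_[PIN+[.0007,-.0015],0]+[0,0,.03]+.074*np.r_[(np.cos(t)*-XM+np.sin(t)*-YM),0]
    print(d,((proj([P],"scene")-[240,180]+.5)*16-.5).round().tolist())
print(((proj([np.r_[PIN,.032]],"scene")-[240,180]+.5)*16-.5).round().tolist())
E
```

```text
t 13.45 tcp [0.5078 0.0643 0.0478] F [-0.4  0.4  0.1] gap 0.305 q1,q6 [-0.093 -0.23 ]
axes x [ 0.137 -0.991 -0.   ] y [-0.002  0.    -1.   ] z [ 0.991  0.137 -0.002]
twist world ccw deg 179.95  -> units about tool y: -17.995
twist world ccw deg -0.05  -> units about tool y: 0.005
-20 [[387.0, 416.0]]
-10 [[429.0, 403.0]]
0 [[466.0, 388.0]]
10 [[498.0, 369.0]]
20 [[524.0, 347.0]]
30 [[541.0, 324.0]]
[[287.0, 273.0]]
```

View pics/s9c.png

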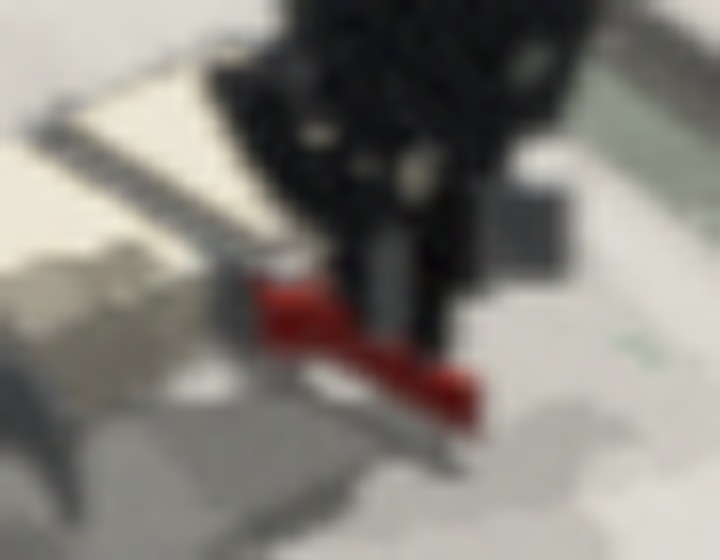

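Arm is relaxed and the gate is at about +6° (tip at zoom (478,390)), with the knob loosely caged. Continue the swing, turning the tool with the gate.

Emit:
apply_moves([
  [26,-0.01,0,-0.16,0.5],
  [26,-0.03,0,-0.32,1],
  [26,-0.06,0,-0.48,1.5],
  [26,-0.11,0,-0.64,2],
  [26,-0.17,0,-0.79,2.5],
  [26,-0.25,0,-0.93,3],
  [26,-0.34,0,-1.07,3.5],
  [26,-0.44,0,-1.2,4],
  [26,-0.55,0,-1.32,4.5],
  [26,-0.67,0,-1.43,5],
  [26,-0.8,0,-1.53,5.5],
  [26,-0.93,0,-1.62,6],
])

```text
t: 15.0
tcp_pos: [0.4566, 0.0853, 0.0482]
tool_rot: [0.229, -0.669, 0.669, -0.229]
force: [1.1, -0.9, -0.3]
finger_gap: 0.309
```

```bash
python3 - <<'E'
from h import *
rows([])
im=manip.snapshot("scene"); cv2.imwrite("pics/s10.png",im[:,:,::-1])
cv2.imwrite("pics/s10c.png",cv2.resize(im[175:225,220:285,::-1],None,fx=11,fy=11,interpolation=2))
E
```

```text
t 15.0 tcp [0.4566 0.0853 0.0482] F [ 1.1 -0.9 -0.3] gap 0.309 q1,q6 [-0.056  0.856]
axes x [-0.791 -0.612  0.001] y [-0. -0. -1.] z [ 0.612 -0.791 -0.   ]
twist world ccw deg -119.9  -> units about tool y: 11.99
twist world ccw deg 60.1  -> units about tool y: -6.01
```

View pics/s10c.png

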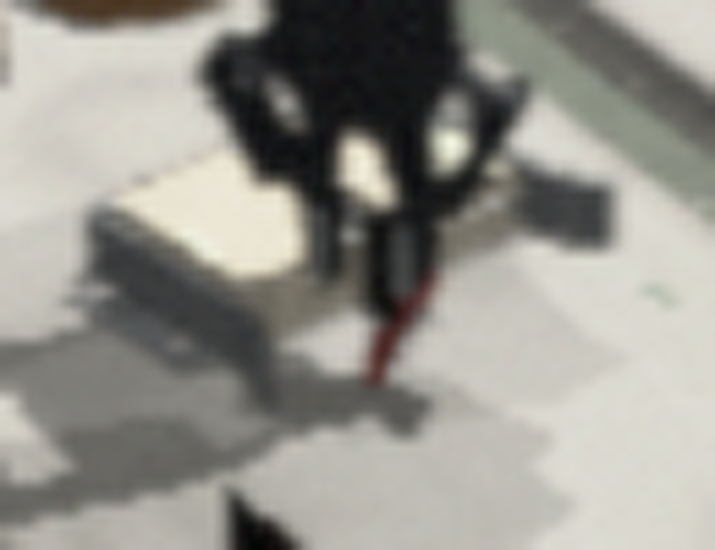

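Emit:
apply_moves([
  [26,-0.01,0,-0.16,0.5],
  [26,-0.03,0,-0.32,1],
  [26,-0.06,0,-0.48,1.5],
  [26,-0.11,0,-0.64,2],
  [26,-0.17,0,-0.79,2.5],
  [26,-0.25,0,-0.93,3],
  [26,-0.25,0,-0.93,3],
])

```text
t: 15.92
tcp_pos: [0.4452, 0.1121, 0.0482]
tool_rot: [-0.05, 0.705, -0.705, 0.049]
force: [0.8, -0.3, -0.9]
finger_gap: 0.304
```

Emit:
apply_moves([
  [26,0,0,-0.08,0],
  [26,0,0,-0.15,0],
  [26,0,0,-0.15,0],
])

```text
t: 16.3
tcp_pos: [0.4445, 0.1162, 0.0482]
tool_rot: [0.049, -0.705, 0.705, -0.048]
force: [-1.3, -2.9, -0.7]
finger_gap: 0.299
```

```bash
python3 - <<'E'
from h import *
rows([])
im=manip.snapshot("scene"); cv2.imwrite("pics/s11.png",im[:,:,::-1])
cv2.imwrite("pics/s11c.png",cv2.resize(im[175:225,220:285,::-1],None,fx=11,fy=11,interpolation=2))
E
```

```text
t 16.3 tcp [0.4445 0.1162 0.0482] F [-1.3 -2.9 -0.7] gap 0.299 q1,q6 [0.012 1.445]
axes x [-0.991 -0.137  0.001] y [-0.001 -0.    -1.   ] z [ 0.137 -0.991 -0.   ]
twist world ccw deg -90.06  -> units about tool y: 9.006
twist world ccw deg 89.94  -> units about tool y: -8.994
```

View pics/s11c.png

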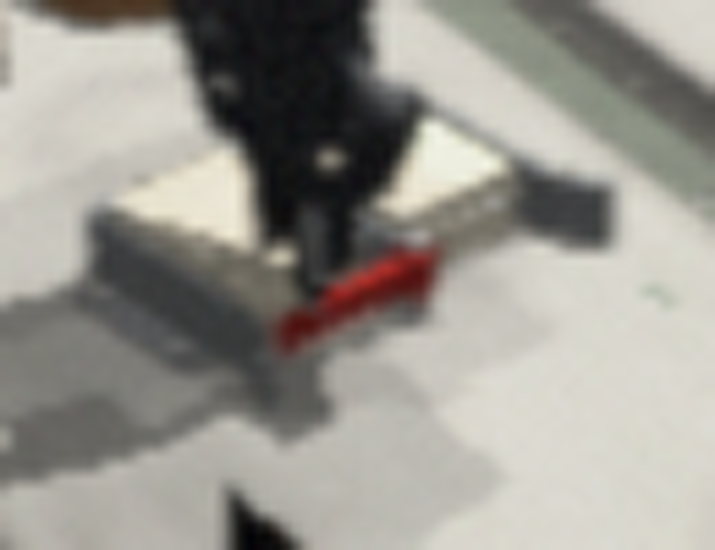

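Nearly shut. Push on gently until the stop is felt.

Emit:
apply_moves([
  [26,0,0,-0.06,0],
  [26,0,0,-0.12,0],
  [26,0,0,-0.12,0],
])

```text
t: 16.73
tcp_pos: [0.4446, 0.1169, 0.0482]
tool_rot: [0.05, -0.704, 0.707, -0.049]
force: [-1.6, -19.6, -0.2]
finger_gap: 0.303
```

Emit:
apply_moves([
  [26,0,0,-0.06,0],
  [26,0,0,-0.12,0],
  [26,0,0,-0.12,0],
])

```text
t: 17.1
tcp_pos: [0.4445, 0.1174, 0.0482]
tool_rot: [0.051, -0.703, 0.708, -0.05]
force: [-0.9, -37.5, -0.3]
finger_gap: 0.307
```

37 N against the stop, so it is shut. Centre the cage, then rise clear.

Emit:
apply_moves([
  [26,0,0,0.2,0],
  [26,0,0,0.38,0],
  [26,0,0,0.38,0],
  [26,0,-0.6,0.38,0],
  [26,0,-1.4,0.38,0],
  [26,0,-2.4,0.38,0],
  [26,0,-3.6,0.38,0],
  [26,0,-4.8,0.8,0],
  [26,0,-5,2.5,0],
  [26,0,-5,4.5,0],
  [26,0,-5,6,0],
  [26,0,-5,6,0],
])

```text
t: 18.6
tcp_pos: [0.4702, -0.0572, 0.1986]
tool_rot: [0.046, -0.705, 0.706, -0.048]
force: [-0.8, 0.8, 0.9]
finger_gap: 0.303
```

```bash
python3 - <<'E'
from h import *
rows([])
im=manip.snapshot("scene"); cv2.imwrite("pics/s12.png",im[:,:,::-1])
cv2.imwrite("pics/s12c.png",cv2.resize(im[170:225,220:285,::-1],None,fx=10,fy=10,interpolation=2))
im=manip.snapshot("top"); cv2.imwrite("pics/t12.png",im[:,:,::-1])
cv2.imwrite("pics/t12c.png",cv2.convertScaleAbs(cv2.resize(im[170:270,160:290,::-1],None,fx=6,fy=6,interpolation=2),alpha=1.6))
E
```

```text
t 18.6 tcp [ 0.4702 -0.0572  0.1986] F [-0.8  0.8  0.9] gap 0.303 q1,q6 [-0.358  1.08 ]
axes x [-0.991 -0.133 -0.002] y [ 0.002 -0.001 -1.   ] z [ 0.133 -0.991  0.001]
twist world ccw deg -89.8  -> units about tool y: 8.98
twist world ccw deg 90.2  -> units about tool y: -9.02
```

View pics/s12c.png

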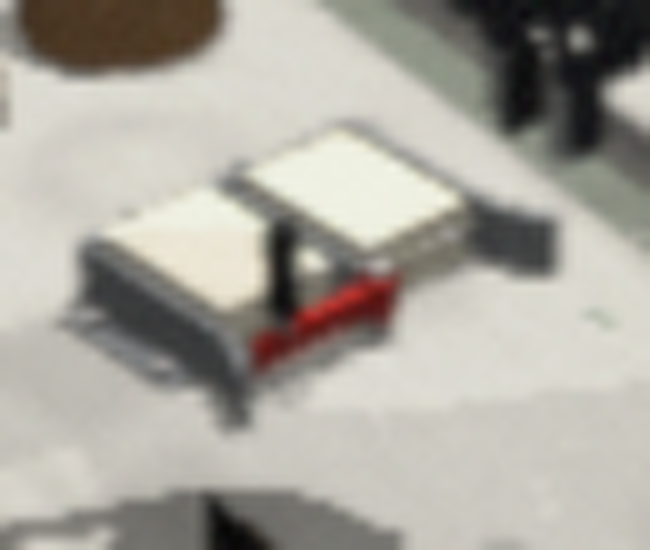

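View pics/t12c.png

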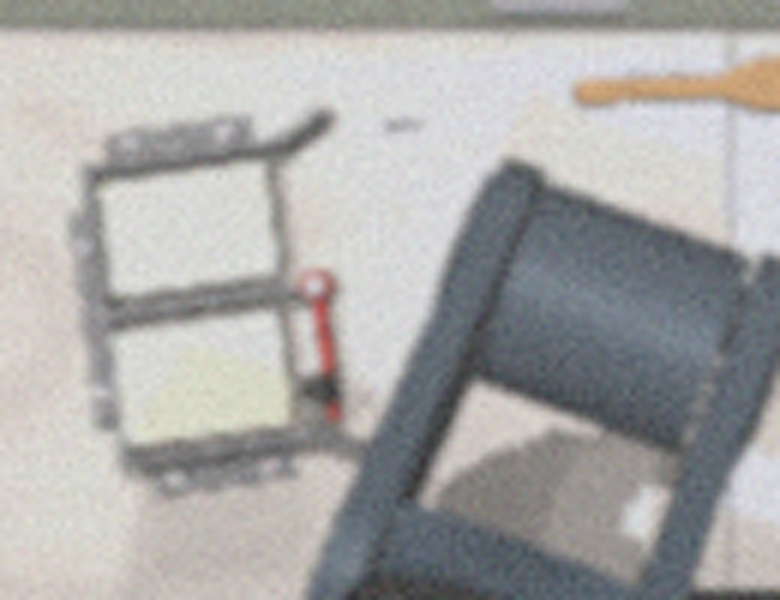

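View pics/t12.png

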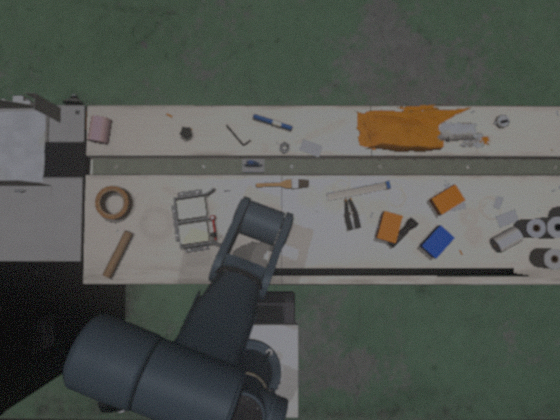

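The gate lies parallel to the box end face: pin (315,285), tip (335,417) in the top crop, within about 2° of the lane normal. The loaded box lines up with the parked one. Tape roll, brush and clamp are unmoved and the arm is clear.

```bash
python3 -c "
from station import manip
s=manip.sense();print(s['t'],s['force'],abs(s['qd']).max());print(manip.sign_off())"
```

```text
18.7 [0.44659943 0.53165876 0.91224146] 0.026437604015060883
the job is handed in; nothing more can be done
None
```

The job is handed in, finished at about 18.7 s, but `sign_off` reports no verdict. The loose box is home in the empty lane (magazine y = +40) and the gate is shut across it.

**Box:** I pushed it along the worktop with two slightly open fingers on its rear end until I felt 29 N against the back stop. The gate was already pointing away from that lane, at about +1.0 rad. In the last pictures the box sits level with the parked one.

**Gate:** I pinched the knob to start the swing. That built up about 13 N of side load because my arc was slightly off, so I loosened the fingers around the knob and turned the tool with the gate. It met its stop at 37 N, and the pictures show it within about 2° of fully shut.

**Last checks:** The arm is raised clear with almost no force on it. The tape roll, clamp, brush and parked box look unmoved in the last pictures; I did not measure their positions.

**Disagreements:** My estimates of the magazine's x position differed by about 3–5 mm between the image fit, the pin and the back-stop contact. That is why I relied on felt contact for both end positions.

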